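# Ease the ratchet bench clamp by one notch

### The job

The bench clamp is done up a notch too tight: with a fingertip, lift the orange pawl well clear of the yellow ratchet wheel by pushing its upright tab, then push the red knob toward the pawl's side so that the wheel turns backward by just one notch. Then tip the pawl back down so that it sits fully in the teeth again. Only touch and push, grasp nothing, and leave the loose things on the bench where they are.

Things in the scene. Friction and masses are not known exactly. Their poses are not given: they have to be found in the camera images.
- clamp: Bench clamp bolted down, dark base plate 200 x 190 mm, blue castings, 223 mm high over all. Origin on the bench surface, z up; x along the screw toward the hand spokes, y across. Jaws at negative x hold a steel bracket up to 128 mm high. The pawl's blue post (x -2 to 26, y 60 to 90 mm) is 178 mm high. The jaw opens 6 mm per rad of the wheel.
- wheel_hub (a point): On the screw's axis, in the mid-plane of the yellow ratchet wheel: clamp x = 45 mm, y = 0, 105 mm above the bench. Wheel 110 mm over its 12 teeth, 14 mm thick, tooth tops 160 mm above the bench. Three hand spokes of 5 mm radius turn with it in the plane clamp x = 95 mm, 120 degrees apart.
- wheel (a joint): Wheel angle, rad; grows as it turns backward (top toward the clamp's +y). About 0: tooth against the pawl, as at the start. One notch = 0.524; best stop a few hundredths short of it, then the nose drops in freely; past it the nose lands on a tooth. With the pawl down it cannot turn back. Stiff (about 3 N at a knob), stays where left.
- pawl (a joint): Pawl angle, rad. 0 is fully down in the teeth; grows as the nose lifts, stop at 0.9; clear of the teeth from about 0.2. Stiff hinge, stays where it is left (about 1.5 N at the tab moves it). It lifts when its upright tab is pushed toward the clamp's +y and comes down when the tab is pushed toward -y.
- red_knob (a point): Centre of the red ball knob (radius 13 mm) on the uppermost hand spoke, 95 mm from the axle, clamp x = 95 mm, about 195 mm above the bench; its spoke leans about 18 degrees toward the clamp's -y at the start. Pushed toward +y it turns the wheel backward. The two other knobs are black and hang lower.
- pawl_tab (a point): Centre of the pad (24 mm along clamp x, 9 mm thick, 22 mm high) of the pawl's orange thumb tab, 44 mm straight above the hinge when the pawl is down (212 mm above the bench, top 223 mm). Lifted fully, it is 34 mm farther to +y and 195 mm above the bench.
- pawl_hinge (a point): Pawl's hinge axis (parallel to the clamp's x), in the pawl's mid-plane: clamp x = 45 mm, y = 75 mm, 168 mm above the bench. With the pawl down its orange arm (12 mm thick, upper side 175 mm above the bench) runs from here 75 mm toward -y, its nose in the teeth.
- wrench: Steel spanner, 160 mm long, lying on the bench; leave alone. Origin at the underside.
- collar: Steel shaft collar, 44 mm across, 25 mm high; leave alone. Origin at the centre of the underside.
- oil_bottle: Small green oil bottle with a white cap, 44 mm across, 105 mm high; leave alone. Origin at the centre of the underside.
- bracket: Loose steel angle bracket, 90 x 30 mm, 50 mm high; leave alone. Origin at the underside.
- screwdriver: Orange screwdriver, 200 mm long, lying on the bench; leave alone. Origin at the underside.
- offcut: Dark wooden offcut, 100 x 60 x 40 mm; leave alone. Origin at the centre of the underside.
- bolt_tin: Closed aluminium tin, 64 mm across, 50 mm high; leave alone. Origin at the centre of the underside.

How it is judged:
By the outcome, as a careful person would: the job done as asked, in the order asked, and still so for the second after the job is handed in, with the robot touching nothing.
It also fails if it takes over 64 s, if anything falls off the work surface, if the arm or the gripper's body presses on something with over 40 N, if the wrist force passes 120 N, or if a joint passes its speed limit or range.

### The arm

A 6-joint arm with a two-finger parallel gripper is mounted at the origin on the work surface. World frame = base frame: x ahead of the robot, y to its left, z up, the work surface at z = 0. Lengths are in m, angles in degrees, forces in N, time in s.
With the tool pointing down it reaches from about 0.3 to 0.85 m from the base axis. Payload 4.2 kg.
Tool frame: the origin (TCP) lies midway between the tips of the shut fingers; the grasp point (between the pads) lies 19 mm behind it; z points along the fingers, x is the direction in which the jaws open and shut, and the axes are right-handed (so a half turn about z gives the same grasp; the last joint's range is limited). The gripper opens to 91 mm and grips with 3 to 60 N. Pads are 32 mm wide; open, the fingers measure 118 mm over their backs; the gripper's body (76 mm by 178 mm) begins 60 mm behind the grasp point.
Start: joints at [64.63, 18.312, 89.639, -0, 72.044, -1.146], TCP at [0.236, 0.524, 0.214] pointing down, gripper open.
Joint ranges: [-177.97, 177.97], [-48.28, 115.42], [12.27, 149.76], [-77.06, 257.06], [2.81, 150.46], [-146.56, 146.56]. Speed limits (degrees/s): [147.25, 147.25, 180, 180, 180, 180].

### API

Orientations are given as a 3x3 rotation matrix whose columns are the frame's x, y, z axes.
In Python, from cell import robot gives the robot as it stands.
- The arm moves only by the shell command python3 -m jog 'ROWS'. ROWS is JSON, a list of rows, each a list of 3 entries, a list of its own where there are three numbers: the turn, a rotation vector about the tool's x, y, z in degrees, then the shift along the tool's x, y, z in mm, then the opening in per cent of the stroke, from 0 (shut) to 100 (fully open). A call has 1 to 5 rows; each row shifts and turns the commanded pose from where the row before left it, along the tool's axes as they then stand; what a row does not reach is not made up. A row lasts 1/8 s, in which the tool goes at most 62.5 mm and 10.7 degrees, less where a joint would pass 70% of its speed; a pose out of reach is approached as far as the arm can. A call with a gripper value outside its range is refused whole. The fingers move at their own pace and stop on an object; the grip force is fixed at half the most. Time passes only in rows, so rows that do not move let the fingers close. It gives the time, the measured TCP pose, the force and the opening at its end, in the units of the state.
- robot.get_state(): the state, without advancing time (a new reading comes with each control period).
- robot.grab_frame(name): name is "side" or "top"; returns a dict with "img" (480x640x3 uint8, blue, green, red), "K" (3x3 intrinsics, pixels), "pose" (4x4, takes a point from camera to world coordinates). Camera axes: x right, y down, z forward; pixel columns grow to the right and rows downward; lengths in m; the calibration is good to about 2 mm. A picture is of the moment at which its call begins. There is no depth.
- robot.sign_off(): hands the job in, once; it reports no verdict.
The state is a dict: "t": time; "joints": joint angles; "joint_vel": joint speeds; "joint_efforts": joint torques, N m; "eef_pos": TCP position; "ee_rot": TCP orientation; "contact_force": force on the tool from outside, world axes, zero at the start; "moment": the same for the moment, N m; "finger_gap": finger opening in m.
Only numpy, scipy, OpenCV 4.12 (cv2) and the standard library are available. Lean on these libraries where they do the work, as an engineer would, in place of code of your own. Each camera call takes 0.05 s, during which the arm holds its last target.

## Working session

There is one attempt and no reset: what is moved stays moved. The work goes in short steps, Python scripts to look and compute and a shell command to move; the robot and the scene stay as the last step left them, time stands still between calls to the robot, and variables do not carry over. Pictures are saved under pics/ and viewed, and the job is handed in when it is done.

```bash
mkdir -p pics; ls; python3 - <<'E'
from cell import robot
import cv2,numpy as np
np.set_printoptions(precision=4,suppress=True)
for n in("side","top"):
    f=robot.grab_frame(n); cv2.imwrite(f"pics/{n}0.png",f["img"]); print(n,f["K"],f["pose"])
print(robot.get_state())
E
```

```text
pics
side [[526.9192   0.     322.4801]
 [  0.     526.9192 239.6209]
 [  0.       0.       1.    ]] [[-0.9906 -0.0766  0.1132  0.3872]
 [-0.1356  0.6543 -0.744   1.0397]
 [-0.0171 -0.7523 -0.6586  1.0543]
 [ 0.      0.      0.      1.    ]]
top [[484.4744   0.     331.4494]
 [  0.     484.4744 237.6883]
 [  0.       0.       1.    ]] [[-0.0063 -0.9953  0.0962  0.4513]
 [-1.      0.0063  0.0003  0.022 ]
 [-0.0009 -0.0962 -0.9954  1.3406]
 [ 0.      0.      0.      1.    ]]
{'t': 0.1, 'joints': array([64.6293, 18.3463, 89.6993, -0.0016, 72.0464, -1.1463]), 'joint_vel': array([-0.0914, -0.0819, -0.1704, -0.0624,  0.0659,  0.0039]), 'joint_efforts': array([ -0.0005, -41.333 , -23.2509,   0.0729,   0.0421,  -0.    ]), 'eef_pos': array([0.2357, 0.5239, 0.2132]), 'ee_rot': array([[ 0.4103,  0.9119, -0.0007],
       [ 0.9119, -0.4103, -0.0015],
       [-0.0016, -0.    , -1.    ]]), 'contact_force': array([-0.2321,  0.3284, -0.2869]), 'moment': array([ 0.0227, -0.0229, -0.0283]), 'finger_gap': 0.09104770552573013}
```

View pics/side0.png

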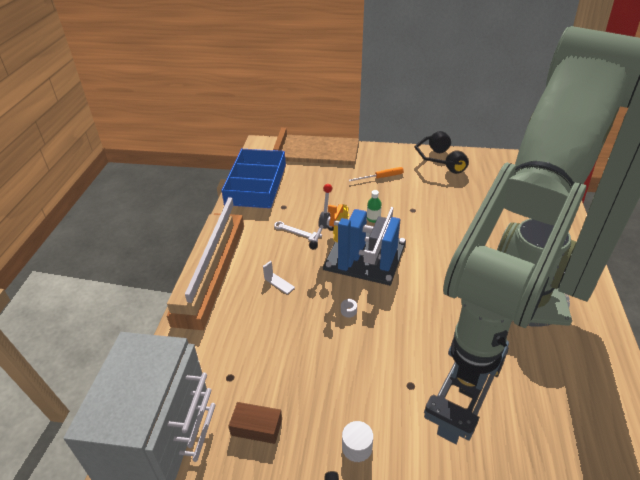

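View pics/top0.png

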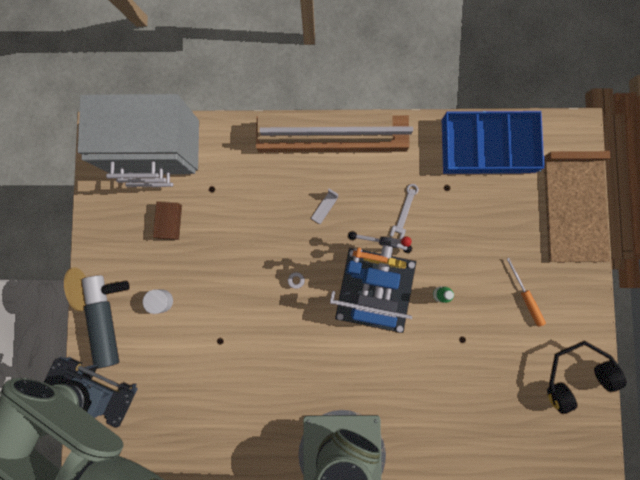

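The clamp is at about pixel (375,290) in the top view. Its spokes face away from the robot, and the pawl is on the left (+y). The red knob is at about (406,241). I'll enlarge both views.

```bash
python3 - <<'E'
import cv2
a=cv2.imread("pics/top0.png")[220:345,320:470]; cv2.imwrite("pics/topc.png",cv2.resize(a,None,fx=5,fy=4.8,interpolation=cv2.INTER_CUBIC)) if 0 else cv2.imwrite("pics/topc.png",cv2.resize(a,None,fx=4.8,fy=4.8,interpolation=cv2.INTER_CUBIC))
a=cv2.imread("pics/side0.png")[175:295,300:430]; cv2.imwrite("pics/sidec.png",cv2.resize(a,None,fx=5,fy=5,interpolation=cv2.INTER_CUBIC))
E
```

```text
(no output)
```

View pics/topc.png

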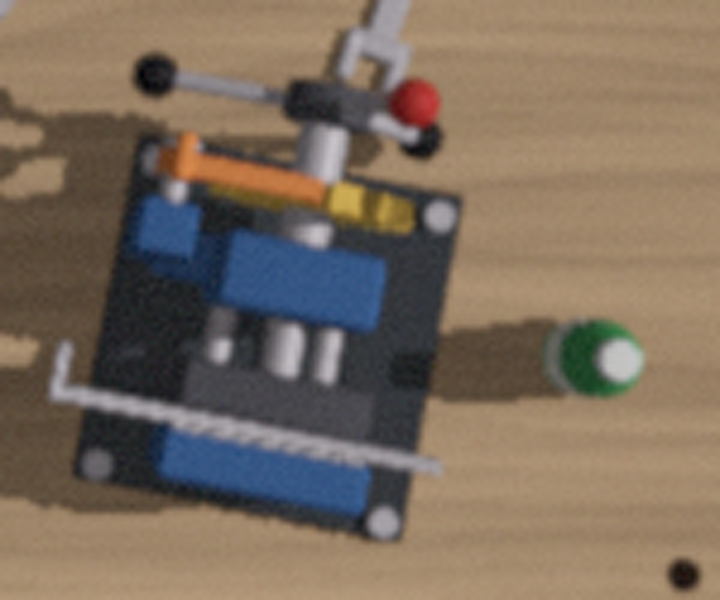

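View pics/sidec.png

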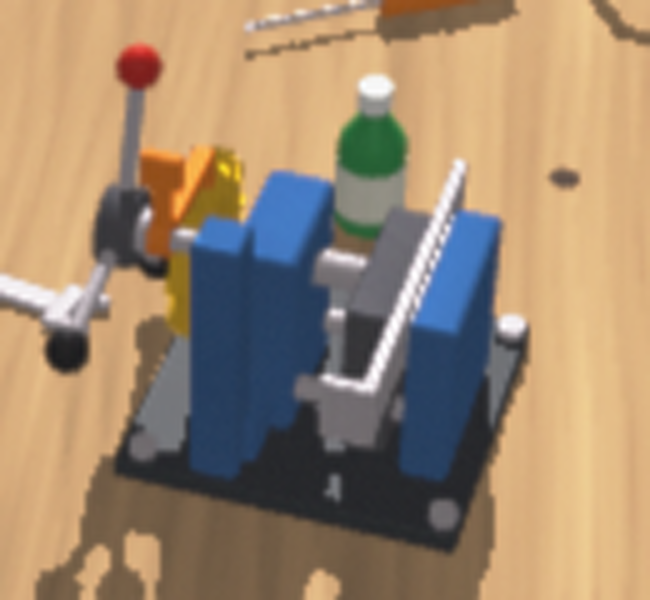

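```bash
cat > h.py <<'E'
import numpy as np,cv2
from cell import robot
np.set_printoptions(precision=4,suppress=True)
CAM={n:None for n in("top","side")}
def cams():
    return {n:robot.grab_frame(n) for n in("top","side")}
def proj(f,p):
    T=np.linalg.inv(f["pose"]); q=T[:3,:3]@p+T[:3,3]; q=f["K"]@q; return q[:2]/q[2]
def c2w(P,p):
    x,y,a=P; c,s=np.cos(a),np.sin(a); p=np.array(p)/1000
    return np.array([x+c*p[0]-s*p[1],y+s*p[0]+c*p[1],p[2]])
E
python3 - <<'E'
from h import *
from scipy.optimize import least_squares
F=cams(); import pickle; pickle.dump(F,open("F.pkl","wb"))
t=lambda u,v:np.array([320+u/4.8,220+v/4.8]); s=lambda u,v:np.array([300+u/5,175+v/5])
k=[95,-29.4,195.3]; b=[95,92.9,85.2]
obs=[("top",t(415,104),k),("side",s(139,66),k),("top",t(155,75),b),("side",s(67,350),b),("top",t(187,157),[45,75,223]),("side",s(162,157),[45,75,223])]
def r(P): return np.concatenate([proj(F[n],c2w(P,p))-o for n,o,p in obs])
R=least_squares(r,[.35,-.05,0.],loss="soft_l1"); print(R.x,np.degrees(R.x[2]));print(r(R.x).reshape(-1,2))
for n,p in dict(knob=k,tab=[45,75,212],hub=[45,0,105],hinge=[45,75,168]).items(): print(n,c2w(R.x,p))
np.save("P.npy",R.x)
for n in F:
    im=F[n]["img"].copy()
    im=cv2.resize(im,None,fx=4,fy=4,interpolation=cv2.INTER_CUBIC)
    for p in [k,b,[95,-63.6,34.4],[45,75,212],[45,75,223],[45,75,168],[45,0,175],[33,75,223],[57,75,223],[-2,60,178],[26,60,178],[-2,90,178],[26,90,178],[45,0,160]]:
        q=proj(F[n],c2w(R.x,p))*4+1.5; cv2.circle(im,tuple(int(v) for v in q),3,(255,0,255),-1)
    im=im[820:1240,1300:1800] if n=="top" else im[700:1180,1200:1720]
    cv2.imwrite(f"pics/{n}fit.png",im)
E
```

```text
[ 0.4642 -0.1037 -0.2097] -12.014550651399354
[[-1.4023  0.1922]
 [-0.3044 -0.9408]
 [ 0.2669  0.4899]
 [-0.1592 -0.6901]
 [-0.5536  0.1226]
 [-0.2023 -2.0032]]
knob [ 0.551  -0.1523  0.1953]
tab [ 0.5238 -0.0398  0.212 ]
hub [ 0.5082 -0.1131  0.105 ]
hinge [ 0.5238 -0.0398  0.168 ]
```

```bash
python3 - <<'E'
import cv2,numpy as np
a=cv2.imread("pics/topfit.png");b=cv2.imread("pics/sidefit.png")
h=480;a=cv2.copyMakeBorder(a,0,60,0,0,0);im=np.hstack([a,b]);im=cv2.resize(im,(800,int(480*800/im.shape[1])));cv2.imwrite("pics/fit.png",im)
E
```

```text
(no output)
```

View pics/fit.png

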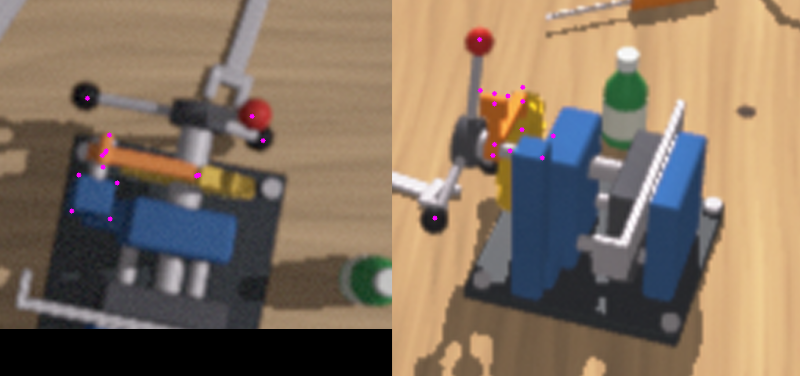

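The fit residuals are under 2 px and the overlay sits on the parts, so the clamp is at (0.464, −0.104) with yaw −12.0°. Next I'll raise the tool, shut the fingers and line the tool up with tool x along clamp +y and tool y along clamp +x.

```bash
python3 -m jog '[[[0,0,-6.1],[0,0,-55],0],[[0,0,-6.1],[0,0,-50],0],[[0,0,0],[0,0,0],0]]'
cat >> h.py <<'E'
def rel(cl):
    "tool-frame shift (mm) from present TCP to clamp point cl(mm), and present clamp coords"
    P=np.load("P.npy"); s=robot.get_state(); d=c2w(P,cl)-s["eef_pos"]
    x,y,a=P; q=s["eef_pos"]-[x,y,0]; c,n=np.cos(a),np.sin(a)
    cur=np.array([c*q[0]+n*q[1],-n*q[0]+c*q[1],q[2]])*1000
    tx=s["ee_rot"]
    print("t",s["t"],"clamp",cur,"shift",tx.T@d*1000,"yaw",np.degrees(np.arctan2(tx[1,0],tx[0,0]))-90-np.degrees(a),"F",s["contact_force"],"gap",s["finger_gap"])
E
python3 -c "
from h import *
rel([45,42,290])"
```

```text
t: 0.57
eef_pos: [0.2367, 0.526, 0.3235]
ee_rot: [[0.208, 0.978, 0.004], [0.978, -0.208, 0.008], [0.009, 0.002, -1.0]]
contact_force: [-0.9, -1.0, -1.1]
finger_gap: 0.0644
t 0.575 clamp [-353.5803  568.6227  323.452 ] shift [-526.8908  398.5323   29.5776] yaw -0.0015391707514069708 F [-0.859  -0.9861 -1.052 ] gap 0.06437075296944032
```

```bash
python3 -m jog '[[[0,0,0],[-30,23,0],0],[[0,0,0],[-44,33,0],0],[[0,0,0],[-44,33,0],0],[[0,0,0],[-44,33,0],0],[[0,0,0],[-44,33,0],0]]'
python3 -m jog '[[[0,0,0],[-44,33,0],0],[[0,0,0],[-44,33,0],0],[[0,0,0],[-44,33,0],0],[[0,0,0],[-44,33,0],0],[[0,0,0],[-44,33,0],0]]'
python3 -m jog '[[[0,0,0],[-44,33,0],0],[[0,0,0],[0,0,0],0],[[0,0,0],[0,0,0],0]]'
python3 -c "
from h import *
rel([45,42,290])"
```

```text
t: 1.2
eef_pos: [0.3447, 0.2886, 0.3178]
ee_rot: [[0.208, 0.978, -0.001], [0.978, -0.208, -0.001], [-0.001, -0.001, -1.0]]
contact_force: [-0.1, 0.4, -0.7]
finger_gap: 0.0142
t: 1.82
eef_pos: [0.4601, 0.0393, 0.3179]
ee_rot: [[0.209, 0.978, -0.002], [0.978, -0.209, 0.0], [-0.0, -0.002, -1.0]]
contact_force: [0.4, -0.0, 0.1]
finger_gap: 0.0003
t: 2.2
eef_pos: [0.4826, -0.0086, 0.3179]
ee_rot: [[0.209, 0.978, -0.002], [0.978, -0.209, 0.001], [0.0, -0.002, -1.0]]
contact_force: [-0.4, 0.8, 0.8]
finger_gap: 0.0005
t 2.2 clamp [ -1.7456  96.8855 317.9489] shift [-54.8442  46.8697  27.8217] yaw -0.06072522365351318 F [-0.4461  0.8176  0.7723] gap 0.0005027290978592886
```

Next I go to above the −y side of the tab, then look.

```bash
python3 -m jog '[[[0,0,0],[-28,23,0],0],[[0,0,0],[-27,24,0],0],[[0,0,0],[0,0,28],0],[[0,0,0],[0,0,0],0]]'
cat >> h.py <<'E'
def look(tag,tb=(1300,820,1800,1240),sb=(1100,560,1720,1180)):
    F=cams(); ims=[]
    for n,b in(("top",tb),("side",sb)):
        im=cv2.resize(F[n]["img"],None,fx=4,fy=4,interpolation=cv2.INTER_CUBIC)[b[1]:b[3],b[0]:b[2]]
        ims.append(cv2.resize(im,None,fx=500/im.shape[0],fy=500/im.shape[0]))
    im=np.hstack(ims); k=min(1,800/im.shape[1]); cv2.imwrite(f"pics/{tag}.png",cv2.resize(im,None,fx=k,fy=k))
E
python3 -c "
from h import *
rel([45,42,203]); look('a1')"
```

```text
t: 2.7
eef_pos: [0.5162, -0.071, 0.289]
ee_rot: [[0.207, 0.978, -0.005], [0.978, -0.207, 0.001], [0.0, -0.005, -1.0]]
contact_force: [-0.1, 0.9, -0.8]
finger_gap: 0.0002
t 2.7 clamp [ 44.0821  42.8961 288.9507] shift [-0.9178  1.3745 85.9444] yaw 0.07141961052555956 F [-0.1398  0.8505 -0.7813] gap 0.00017166680425348483
```

View pics/a1.png

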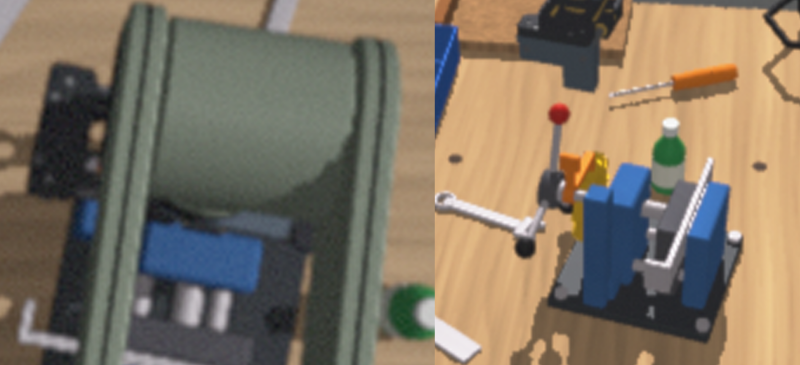

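```bash
python3 -m jog '[[[0,0,0],[0,1,40],0],[[0,0,0],[0,0,30],0],[[0,0,0],[0,0,16],0],[[0,0,0],[0,0,0],0]]'
python3 -c "
from h import *
rel([45,82,203]); look('a2')"
```

```text
t: 3.3
eef_pos: [0.5185, -0.0718, 0.2051]
ee_rot: [[0.207, 0.978, -0.001], [0.978, -0.207, 0.0], [0.0, -0.001, -1.0]]
contact_force: [-0.1, -0.4, -0.2]
finger_gap: 0.0002
t 3.3 clamp [ 46.4917  42.5289 205.0921] shift [39.4724 -1.449   2.0976] yaw 0.05982728448032759 F [-0.119  -0.3752 -0.1628] gap 0.00015731951628687377
```

View pics/a2.png

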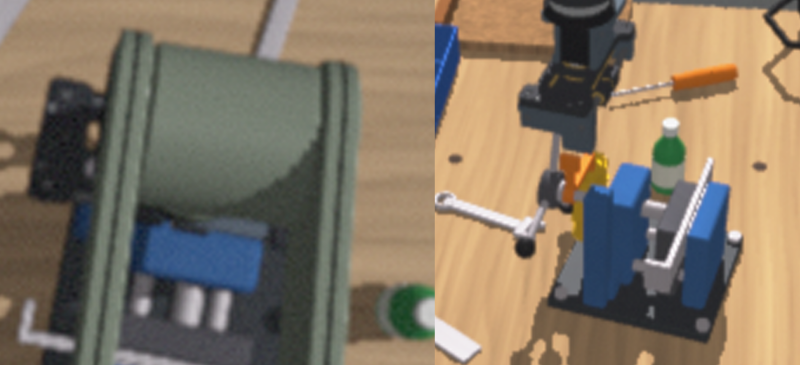

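```bash
python3 -m jog '[[[0,0,0],[5,-1,2],0],[[0,0,0],[5,0,0],0],[[0,0,0],[4,0,0],0],[[0,0,0],[3,0,0],0],[[0,0,0],[3,0,0],0]]'
python3 -c "
from h import *
rel([45,82,203])"
```

```text
t: 4.03
eef_pos: [0.522, -0.0526, 0.2029]
ee_rot: [[0.208, 0.978, 0.0], [0.978, -0.208, 0.0], [0.0, 0.0, -1.0]]
contact_force: [0.1, -0.4, -0.6]
finger_gap: 0.0007
t 4.025 clamp [ 45.9542  62.0233 202.9479] shift [19.9766 -0.9565 -0.0506] yaw -0.0066340908599826776 F [ 0.1263 -0.3986 -0.6208] gap 0.0007247356568378127
```

```bash
python3 -m jog '[[[0,0,0],[3,0,0],0],[[0,0,0],[3,0,0],0]]'
python3 -c "
from h import *
rel([45,82,203]); look('a3',sb=(1160,600,1460,900))"
```

```text
t: 4.28
eef_pos: [0.5232, -0.0472, 0.2031]
ee_rot: [[0.208, 0.978, -0.0], [0.978, -0.208, -0.001], [-0.001, 0.0, -1.0]]
contact_force: [-1.0, -1.3, 1.0]
finger_gap: 0.0004
t 4.275 clamp [ 45.9403  67.6108 203.0629] shift [14.389  -0.9436  0.0548] yaw -0.013172632083815472 F [-0.9868 -1.3149  0.9772] gap 0.0003875274547362597
```

View pics/a3.png

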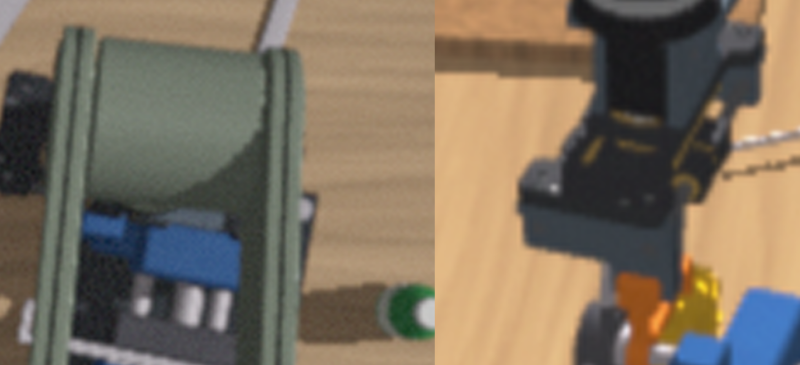

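```bash
python3 -m jog '[[[0,0,0],[4,0,0],0],[[0,0,0],[4,0,0],0],[[0,0,0],[3,0,0],0],[[0,0,0],[3,0,0],0]]'
python3 -c "
from h import *
rel([45,82,203]); look('a4',sb=(1160,600,1460,900))"
```

```text
t: 4.88
eef_pos: [0.5261, -0.0331, 0.2028]
ee_rot: [[0.208, 0.978, -0.0], [0.978, -0.208, 0.0], [-0.0, -0.0, -1.0]]
contact_force: [-0.6, -1.6, 0.5]
finger_gap: 0.0006
t 4.875 clamp [ 45.8721  81.955  202.8163] shift [ 0.0449 -0.8721 -0.1835] yaw -0.00724321769558145 F [-0.5747 -1.5744  0.532 ] gap 0.0006061541330671536
```

View pics/a4.png

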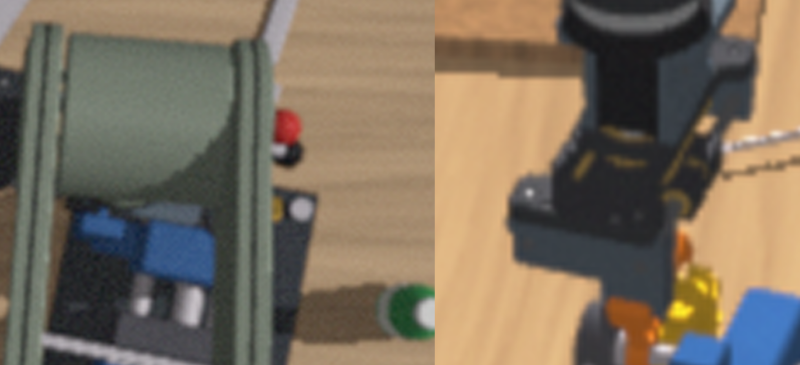

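```bash
python3 -m jog '[[[0,0,0],[3,0,0],0],[[0,0,0],[0,0,0],0],[[0,0,0],[-8,0,0],0],[[0,0,0],[0,0,-20],0],[[0,0,0],[0,0,-50],0]]'
python3 -m jog '[[[0,0,0],[-40,0,-30],0],[[0,0,0],[-40,0,0],0],[[0,0,0],[0,0,0],0]]'
python3 -c "
from h import *
rel([95,-75,200]); look('a5',sb=(1160,600,1560,1000))"
```

```text
t: 5.6
eef_pos: [0.5237, -0.0383, 0.2715]
ee_rot: [[0.209, 0.978, -0.006], [0.978, -0.209, 0.001], [-0.0, -0.006, -1.0]]
contact_force: [1.1, -0.3, 0.3]
finger_gap: 0.0003
t: 5.98
eef_pos: [0.508, -0.1185, 0.3034]
ee_rot: [[0.212, 0.977, 0.001], [0.977, -0.212, -0.0], [0.0, 0.001, -1.0]]
contact_force: [0.8, 0.8, 0.1]
finger_gap: 0.0001
t 5.975 clamp [ 45.9291  -5.3397 303.3678] shift [-69.4734  49.2342 103.416 ] yaw -0.22266991352427823 F [0.8051 0.7793 0.0708] gap 6.602907453450037e-05
```

View pics/a5.png

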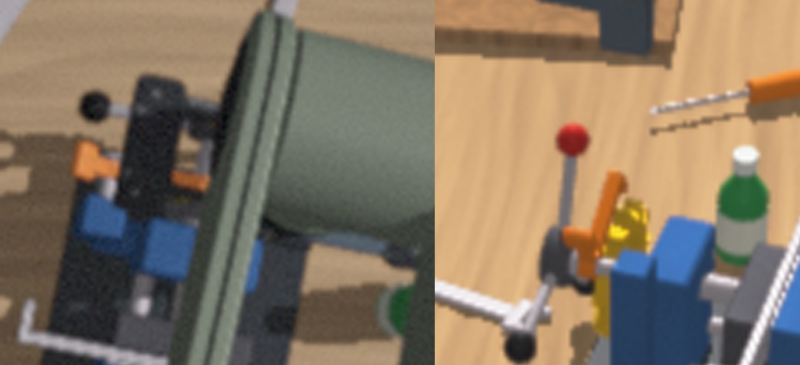

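The pawl stands well lifted, with its nose up at (617,180) in the side crop. Now I go to the −y side of the red knob.

```bash
python3 -m jog '[[[0,0,0.2],[-35,25,0],0],[[0,0,0],[-35,24,0],0],[[0,0,0],[0,0,0],0]]'
python3 -c "
from h import *
rel([95,-75,186])"
```

```text
t: 6.45
eef_pos: [0.5425, -0.1961, 0.3016]
ee_rot: [[0.213, 0.977, -0.001], [0.977, -0.213, 0.001], [0.0, -0.001, -1.0]]
contact_force: [-0.3, 0.6, -0.2]
finger_gap: 0.0004
t 6.45 clamp [ 95.8817 -74.0331 301.6247] shift [ -1.0273  -0.7145 115.6253] yaw -0.2852193433575181 F [-0.2565  0.5541 -0.176 ] gap 0.00037227976189956546
```

```bash
python3 -m jog '[[[0,0,-0.3],[0,0,45],0],[[0,0,0],[-1,-1,45],0],[[0,0,0],[0,0,25],0],[[0,0,0],[0,0,0],0]]'
python3 -c "
from h import *
rel([95,-55,186]); look('b1',tb=(1300,720,1900,1240),sb=(1160,600,1560,1000))"
```

```text
t: 6.95
eef_pos: [0.5391, -0.1939, 0.1859]
ee_rot: [[0.205, 0.979, -0.005], [0.979, -0.205, 0.003], [0.002, -0.005, -1.0]]
contact_force: [0.7, 0.7, -0.5]
finger_gap: 0.0002
t 6.95 clamp [ 92.0547 -72.5555 185.9481] shift [17.5468  2.9969 -0.0384] yaw 0.16910824748111253 F [ 0.7222  0.7331 -0.4758] gap 0.0002135594579812974
```

View pics/b1.png

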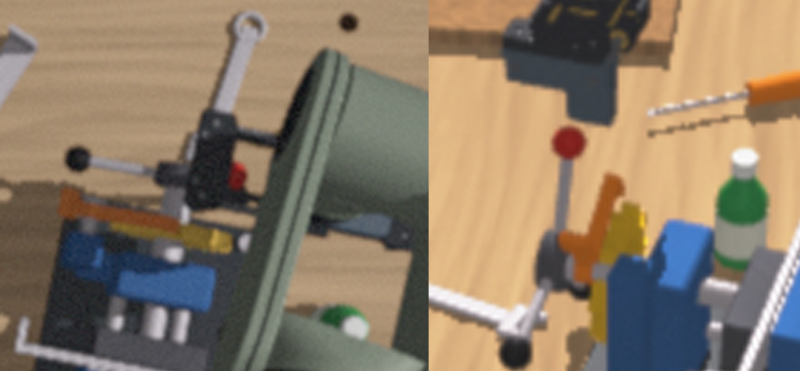

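```bash
python3 -m jog '[[[0,0,0.1],[6,2,0],0],[[0,0,0],[2,0,0],0],[[0,0,0],[2,0,0],0]]'
python3 -c "
from h import *
rel([95,-55.9,186])"
python3 -m jog '[[[0,0,0],[2,0,0],0],[[0,0,0],[0,0,0],0]]'
python3 -c "
from h import *
rel([95,-55.9,186])"

```

```text
t: 7.42
eef_pos: [0.5448, -0.1864, 0.1885]
ee_rot: [[0.208, 0.978, 0.001], [0.978, -0.208, -0.0], [-0.0, 0.001, -1.0]]
contact_force: [-0.7, 0.3, -0.3]
finger_gap: 0.0003
t 7.425 clamp [ 96.0403 -64.0574 188.527 ] shift [ 8.1575 -1.0428  2.5256] yaw 0.0015857000556493972 F [-0.7347  0.3111 -0.2923] gap 0.00029437208635604275
t: 7.68
eef_pos: [0.5449, -0.1845, 0.188]
ee_rot: [[0.208, 0.978, 0.0], [0.978, -0.208, 0.0], [0.0, 0.0, -1.0]]
contact_force: [-0.2, -0.2, 0.5]
finger_gap: 0.0004
t 7.675 clamp [ 95.778  -62.2064 187.9857] shift [ 6.3061 -0.7785  1.9864] yaw -0.0031148778332905636 F [-0.2142 -0.1531  0.4513] gap 0.0003662236238377608
```

```bash
for i in 1; do python3 -m jog '[[[0,0,0],[2,0,2],0],[[0,0,0],[0,0,0],0]]'; python3 -m jog '[[[0,0,0],[1.5,0,0],0],[[0,0,0],[0,0,0],0]]'; python3 -m jog '[[[0,0,0],[1.5,0,0],0],[[0,0,0],[0,0,0],0]]'; done
python3 -c "
from h import *
rel([95,-55.9,186])"
```

```text
t: 7.92
eef_pos: [0.5452, -0.1826, 0.1857]
ee_rot: [[0.208, 0.978, -0.0], [0.978, -0.208, 0.0], [0.0, -0.001, -1.0]]
contact_force: [-0.4, 0.3, 0.4]
finger_gap: 0.0006
t: 8.18
eef_pos: [0.5456, -0.1811, 0.186]
ee_rot: [[0.208, 0.978, 0.0], [0.978, -0.208, 0.0], [0.0, 0.0, -1.0]]
contact_force: [-0.2, 0.1, -0.5]
finger_gap: 0.0004
t: 8.43
eef_pos: [0.546, -0.1796, 0.186]
ee_rot: [[0.208, 0.978, 0.0], [0.978, -0.208, 0.0], [0.0, 0.0, -1.0]]
contact_force: [-0.2, 1.0, -0.1]
finger_gap: 0.0008
t 8.425 clamp [ 95.7925 -57.1947 185.9555] shift [ 1.2946 -0.7925 -0.0444] yaw -0.0031615679072629632 F [-0.1845  1.0125 -0.141 ] gap 0.0007538849073570875
```

```bash
python3 -m jog '[[[0,0,0],[1.5,0,0],0],[[0,0,0],[0,0,0],0]]'; python3 -m jog '[[[0,0,0],[1.5,0,0],0],[[0,0,0],[0,0,0],0]]';python3 -m jog '[[[0,0,0],[1.5,0,0],0],[[0,0,0],[0,0,0],0]]'
python3 -c "
from h import *
rel([95,-55.9,186])"
```

```text
t: 8.68
eef_pos: [0.5463, -0.1782, 0.1859]
ee_rot: [[0.208, 0.978, 0.0], [0.978, -0.208, 0.0], [0.0, 0.0, -1.0]]
contact_force: [-0.1, -0.6, 0.1]
finger_gap: 0.0006
t: 8.93
eef_pos: [0.5466, -0.1767, 0.1859]
ee_rot: [[0.208, 0.978, 0.0], [0.978, -0.208, 0.0], [0.0, 0.0, -1.0]]
contact_force: [-1.0, -0.5, -0.4]
finger_gap: 0.0004
t: 9.18
eef_pos: [0.5469, -0.1752, 0.1859]
ee_rot: [[0.208, 0.978, -0.0], [0.978, -0.208, 0.0], [0.0, -0.0, -1.0]]
contact_force: [-0.4, 0.3, -0.3]
finger_gap: 0.0003
t 9.175 clamp [ 95.7603 -52.7126 185.9124] shift [-3.1875 -0.7601 -0.0879] yaw -0.005011519056644431 F [-0.3918  0.2904 -0.2762] gap 0.00030174958847025454
```

```bash
python3 -m jog '[[[0,0,0],[1.5,0,0],0],[[0,0,0],[0,0,0],0]]'; python3 -m jog '[[[0,0,0],[1.5,0,0],0],[[0,0,0],[0,0,0],0]]';python3 -m jog '[[[0,0,0],[1.5,0,0],0],[[0,0,0],[0,0,0],0]]'
python3 -c "
from h import *
rel([95,-55.9,186]);look('b2',tb=(1300,720,1900,1240),sb=(1160,600,1560,1000))"
```

```text
t: 9.43
eef_pos: [0.5471, -0.1743, 0.186]
ee_rot: [[0.208, 0.978, -0.0], [0.978, -0.208, -0.001], [-0.001, 0.0, -1.0]]
contact_force: [-0.7, -2.3, -0.2]
finger_gap: 0.0001
t: 9.68
eef_pos: [0.5474, -0.173, 0.1864]
ee_rot: [[0.208, 0.978, 0.0], [0.978, -0.208, -0.001], [-0.001, 0.001, -1.0]]
contact_force: [-1.7, -5.6, 3.3]
finger_gap: 0.0004
t: 9.93
eef_pos: [0.5481, -0.1712, 0.1864]
ee_rot: [[0.208, 0.978, 0.001], [0.978, -0.208, -0.001], [-0.0, 0.001, -1.0]]
contact_force: [-1.8, -5.2, 4.4]
finger_gap: 0.0005
t 9.925 clamp [ 96.1374 -48.4569 186.3769] shift [-7.4431 -1.137   0.3782] yaw -0.006511766929811813 F [-1.7913 -5.1788  4.3942] gap 0.0005046690768817949
```

View pics/b2.png

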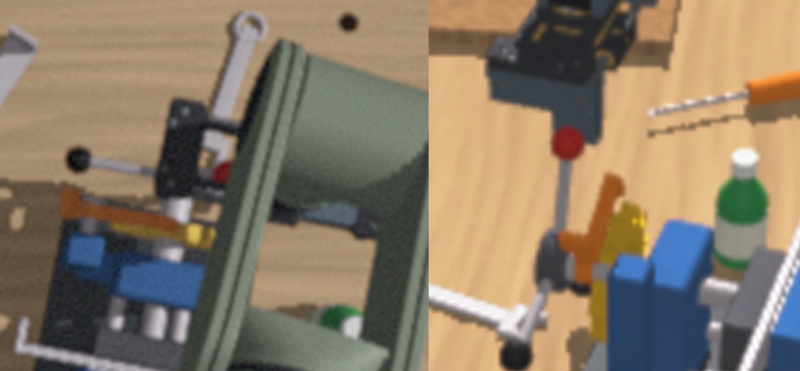

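Contact came at TCP clamp y ≈ −52.2. A turn of 0.485 rad needs about 45.5 mm of push, which puts the stop near −6.7. I'll push most of the way first.

```bash
python3 -m jog '[[[0,0,0],[3,0,0],0],[[0,0,0],[4,0,0],0],[[0,0,0],[4,0,0],0],[[0,0,0],[4,0,0],0],[[0,0,0],[4,0,0],0]]'
python3 -m jog '[[[0,0,0],[4,-0.5,0],0],[[0,0,0],[4,-0.5,0],0],[[0,0,0],[3,0,0],0],[[0,0,0],[2,0,0],0],[[0,0,0],[0,0,0],0]]'
python3 -c "
from h import *
rel([95,-6.7,186]);look('b3',tb=(1300,720,1900,1240),sb=(1160,600,1560,1000))"
```

```text
t: 10.65
eef_pos: [0.5517, -0.1518, 0.1858]
ee_rot: [[0.208, 0.978, -0.0], [0.978, -0.208, 0.001], [0.0, -0.0, -1.0]]
contact_force: [-1.1, -3.6, 3.0]
finger_gap: 0.0004
t: 11.28
eef_pos: [0.5534, -0.1389, 0.1858]
ee_rot: [[0.208, 0.978, -0.0], [0.978, -0.208, 0.001], [0.001, -0.001, -1.0]]
contact_force: [-0.1, -1.9, 0.5]
finger_gap: 0.0006
t 11.275 clamp [ 94.5907 -15.8559 185.7693] shift [ 9.1562  0.4078 -0.2235] yaw -0.008802658526526841 F [-0.1496 -1.9023  0.5378] gap 0.0006162315789776038
```

View pics/b3.png

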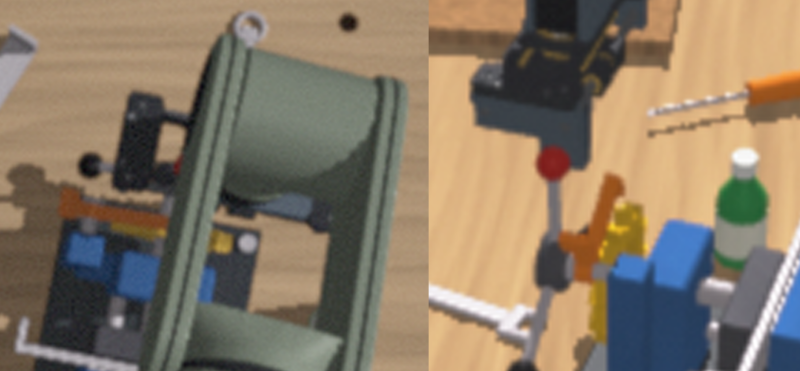

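```bash
cat >> h.py <<'E'
def knobang(f0,f,tag):
    from scipy.optimize import minimize_scalar
    P=np.load("P.npy"); out=[]
    def red(im):
        b,g,r=[im[...,i].astype(int) for i in range(3)]
        m=((r>90)&(g<60)&(b<60)&(r>2.2*g)).astype(np.uint8)
        n,l,s,c=cv2.connectedComponentsWithStats(m[150:280,280:450].copy())
        i=1+np.argmax(s[1:,4]); return c[i]+[280,150],s[i]
    def pr(t): return c2w(P,[95,95*np.sin(t),105+95*np.cos(t)])
    for n in ("side","top"):
        try:
            res=[]
            for g in(f0[n],f[n]):
                c,s=red(g["img"]); res.append((c,s))
            off=res[0][0]-proj(f0[n],pr(np.radians(-18)))
            m=minimize_scalar(lambda t:np.sum((proj(f[n],pr(t))+off-res[1][0])**2),bounds=(-.5,.6),method="bounded")
            print(n,res[0],res[1],"wheel",m.x+np.radians(18),"res",m.fun**.5)
        except Exception as e: print(n,e)
E
python3 -c "
from h import *
import pickle
knobang(pickle.load(open('F.pkl','rb')),cams(),'')"
```

```text
side (array([327.2826, 188.1739]), array([44, 35,  8,  8, 46], dtype=int32)) (array([323.2182, 193.4727]), array([40, 40,  8,  8, 55], dtype=int32)) wheel 0.3534111403011816 res 0.04454508953383835
top (array([405.8182, 241.3273]), array([123,  87,   7,  10,  55], dtype=int32)) (array([387., 238.]), array([107,  88,   1,   1,   1], dtype=int32)) wheel 0.4855499266919632 res 0.6754330738767509
```

```bash
python3 -m jog '[[[0,0,0],[3,0,0],0],[[0,0,0],[2,0,0],0],[[0,0,0],[1.5,0,0],0],[[0,0,0],[1,0,0],0],[[0,0,0],[0,0,0],0]]'
python3 -c "
from h import *
import pickle
rel([95,-6.7,186])
knobang(pickle.load(open('F.pkl','rb')),cams(),'')"
```

```text
t: 12.1
eef_pos: [0.5549, -0.1319, 0.1859]
ee_rot: [[0.208, 0.978, -0.0], [0.978, -0.208, 0.0], [0.0, -0.0, -1.0]]
contact_force: [-0.7, -1.6, 1.7]
finger_gap: -0.0001
t 12.1 clamp [ 94.5732  -8.613  185.9028] shift [ 1.913   0.4266 -0.0968] yaw -0.002755699314313631 F [-0.7089 -1.5978  1.6806] gap -5.969289213914736e-05
side (array([327.2826, 188.1739]), array([44, 35,  8,  8, 46], dtype=int32)) (array([322.2632, 195.0526]), array([39, 41,  8,  9, 57], dtype=int32)) wheel 0.4283746902025604 res 0.135186935035497
top attempt to get argmax of an empty sequence
```

```bash
python3 -m jog '[[[0,0,0],[-15,0,0],0],[[0,0,0],[0,0,-50],0],[[0,0,0],[0,0,-60],0],[[0,0,0],[40,-10,0],0],[[0,0,0],[50,-10,0],0]]'
python3 -m jog '[[[0,0,0],[55,-10,0],0],[[0,0,0],[55,-10,0],0],[[0,0,0],[55,-10,0],0],[[0,0,0],[50,0,0],0],[[0,0,0],[0,0,0],0]]'
python3 -c "
from h import *
import pickle
rel([45,130,203])
F=cams();pickle.dump(F,open('F2.pkl','wb'))
knobang(pickle.load(open('F.pkl','rb')),F,'')
look('c1',tb=(1300,720,1900,1240),sb=(1160,600,1560,1000))"
```

```text
t: 12.82
eef_pos: [0.5516, -0.0547, 0.2967]
ee_rot: [[0.211, 0.977, 0.003], [0.977, -0.211, 0.001], [0.001, 0.002, -1.0]]
contact_force: [1.3, 0.4, 0.0]
finger_gap: 0.0002
t: 13.45
eef_pos: [0.567, 0.1647, 0.2951]
ee_rot: [[0.204, 0.979, -0.001], [0.979, -0.204, 0.001], [0.001, -0.001, -1.0]]
contact_force: [-1.4, -0.2, 0.1]
finger_gap: 0.0004
t 13.45 clamp [ 44.6775 283.9853 295.1456] shift [-154.1019   -0.2127   91.9509] yaw 0.22655496371267958 F [-1.391  -0.2348  0.0604] gap 0.00038981301979074866
side (array([327.2826, 188.1739]), array([44, 35,  8,  8, 46], dtype=int32)) (array([323.4074, 195.6296]), array([42, 42,  4,  8, 27], dtype=int32)) wheel 0.42800630992395267 res 1.1462766953235548
top (array([405.8182, 241.3273]), array([123,  87,   7,  10,  55], dtype=int32)) (array([387.614 , 237.5439]), array([104,  83,   9,  10,  57], dtype=int32)) wheel 0.4726007893242615 res 0.11519322196093984
```

View pics/c1.png

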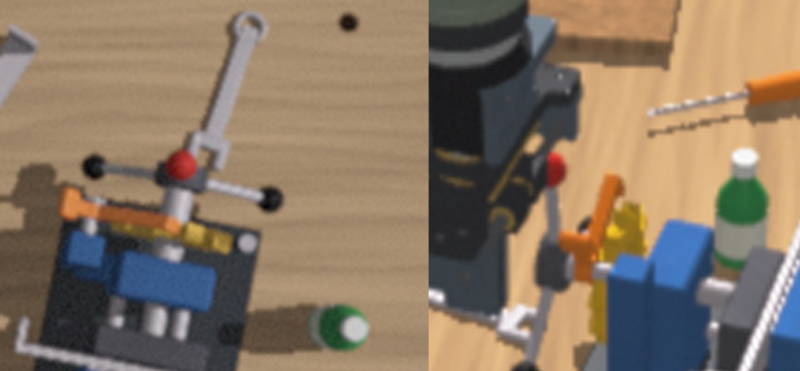

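The pawl stays lifted, and the red knob now stands at (181,165) in the top crop. The wheel angle comes out at 0.465 from contact travel and 0.473 from the top view. The side view gave 0.428 but is less sensitive. That is slightly short, so I'll add about 1.7 mm of push to reach roughly 0.485.

```bash
python3 -m jog '[[[0,0,0.2],[-45,0,-5],0],[[0,0,0],[-60,10,0],0],[[0,0,0],[-60,10,0],0],[[0,0,0],[-60,10,0],0],[[0,0,0],[-50,10,0],0]]'
python3 -m jog '[[[0,0,0],[-35,10,0],0],[[0,0,0],[0,0,0],0]]'
python3 -c "
from h import *
rel([94.6,-26,186])"
```

```text
t: 14.28
eef_pos: [0.5464, -0.1189, 0.3014]
ee_rot: [[0.215, 0.977, 0.001], [0.977, -0.215, -0.0], [-0.0, 0.001, -1.0]]
contact_force: [0.6, -0.2, 0.4]
finger_gap: 0.0005
t: 14.52
eef_pos: [0.549, -0.1553, 0.3009]
ee_rot: [[0.218, 0.976, 0.0], [0.976, -0.218, -0.0], [-0.0, 0.0, -1.0]]
contact_force: [-0.3, 0.7, -0.0]
finger_gap: 0.0006
t 14.525 clamp [ 93.7264 -32.7409 300.8736] shift [  6.7897   0.7938 114.8713] yaw -0.5505338268951974 F [-0.3286  0.7404 -0.0118] gap 0.0005518895215763941
```

```bash
python3 -m jog '[[[0,0,-0.55],[0,0,45],0],[[0,0,0],[0,0,45],0],[[0,0,0],[0,0,25],0],[[0,0,0],[0,0,0],0]]'
python3 -c "
from h import *
rel([94.6,-6.9,186])"
```

```text
t: 15.02
eef_pos: [0.5483, -0.151, 0.1843]
ee_rot: [[0.203, 0.979, -0.004], [0.979, -0.203, 0.002], [0.001, -0.004, -1.0]]
contact_force: [-0.0, -0.3, 1.1]
finger_gap: 0.0006
t 15.025 clamp [ 92.1159 -28.742  184.336 ] shift [21.8294  2.5972 -1.6564] yaw 0.3160083699316587 F [-0.0251 -0.336   1.1394] gap 0.0006438715438916631
```

```bash
python3 -m jog '[[[0,0,0.2],[7,2,-1],0],[[0,0,0],[6,0,0],0],[[0,0,0],[4,0,0],0],[[0,0,0],[0,0,0],0]]'
python3 -c "
from h import *
rel([94.6,-6.9,186])"
```

```text
t: 15.52
eef_pos: [0.5556, -0.135, 0.1874]
ee_rot: [[0.205, 0.979, 0.001], [0.979, -0.205, -0.0], [0.0, 0.001, -1.0]]
contact_force: [0.2, -0.1, 0.0]
finger_gap: 0.0005
t 15.525 clamp [ 95.9377 -11.5197 187.4157] shift [ 4.6238 -1.3245  1.4148] yaw 0.17905286247593466 F [ 0.1799 -0.0763  0.0212] gap 0.0005059970327645399
```

```bash
python3 -m jog '[[[0,0,0.1],[2,-1,1],0],[[0,0,0],[1,0,0],0],[[0,0,0],[0,0,0],0]]'
python3 -m jog '[[[0,0,0],[0.8,0,0],0],[[0,0,0],[0,0,0],0]]'
python3 -m jog '[[[0,0,0],[0.8,0,0],0],[[0,0,0],[0,0,0],0]]'
python3 -c "
from h import *
rel([94.6,-6.9,186])"
```

```text
t: 15.9
eef_pos: [0.555, -0.1323, 0.1859]
ee_rot: [[0.208, 0.978, -0.0], [0.978, -0.208, 0.0], [0.0, -0.0, -1.0]]
contact_force: [0.9, -0.3, 0.5]
finger_gap: 0.0002
t: 16.15
eef_pos: [0.5551, -0.132, 0.1859]
ee_rot: [[0.207, 0.978, -0.0], [0.978, -0.207, -0.001], [-0.001, 0.0, -1.0]]
contact_force: [-1.2, -2.6, -0.3]
finger_gap: 0.0001
t: 16.4
eef_pos: [0.5553, -0.131, 0.1859]
ee_rot: [[0.207, 0.978, -0.0], [0.978, -0.207, -0.0], [-0.0, -0.0, -1.0]]
contact_force: [-0.5, -3.1, -0.3]
finger_gap: 0.0005
t 16.4 clamp [ 94.7677  -7.648  185.9264] shift [ 0.7481 -0.1672 -0.0739] yaw 0.039670701126972574 F [-0.545  -3.1241 -0.3168] gap 0.0005449661973580897
```

```bash
python3 -m jog '[[[0,0,0],[0.8,0,0],0],[[0,0,0],[0,0,0],0]]'
python3 -m jog '[[[0,0,0],[-15,0,0],0],[[0,0,0],[0,0,-50],0],[[0,0,0],[0,0,-60],0],[[0,0,0],[40,-10,0],0],[[0,0,0],[50,-10,0],0]]'
python3 -m jog '[[[0,0,0],[55,-10,0],0],[[0,0,0],[55,-10,0],0],[[0,0,0],[55,-10,0],0],[[0,0,0],[50,0,0],0],[[0,0,0],[0,0,0],0]]'
python3 -c "
from h import *
import pickle
rel([45,150,203])
F=cams();pickle.dump(F,open('F3.pkl','wb'))
knobang(pickle.load(open('F.pkl','rb')),F,'')
im=cv2.resize(F['top']['img'][220:300,325:445],None,fx=6,fy=6,interpolation=cv2.INTER_CUBIC);cv2.imwrite('pics/c2.png',im)"
```

```text
t: 16.65
eef_pos: [0.5555, -0.1299, 0.1859]
ee_rot: [[0.207, 0.978, -0.0], [0.978, -0.207, 0.0], [-0.0, -0.0, -1.0]]
contact_force: [0.1, -2.3, 0.2]
finger_gap: 0.0004
t: 17.27
eef_pos: [0.5518, -0.0524, 0.297]
ee_rot: [[0.21, 0.978, 0.002], [0.978, -0.21, 0.001], [0.001, 0.002, -1.0]]
contact_force: [0.5, -0.2, 0.0]
finger_gap: 0.0008
t: 17.9
eef_pos: [0.567, 0.167, 0.2954]
ee_rot: [[0.203, 0.979, -0.001], [0.979, -0.203, 0.002], [0.001, -0.001, -1.0]]
contact_force: [-0.4, -0.6, -0.6]
finger_gap: 0.0002
t 17.9 clamp [ 44.2061 286.2205 295.4061] shift [-136.3501    0.2031   92.2179] yaw 0.2821610328956652 F [-0.4019 -0.624  -0.5811] gap 0.0002164600040475369
side (array([327.2826, 188.1739]), array([44, 35,  8,  8, 46], dtype=int32)) (array([323.3333, 196.1481]), array([42, 43,  4,  8, 27], dtype=int32)) wheel 0.44780129508218725 res 1.3146400581491067
top (array([405.8182, 241.3273]), array([123,  87,   7,  10,  55], dtype=int32)) (array([386.7931, 237.431 ]), array([103,  83,   9,  10,  58], dtype=int32)) wheel 0.49317578018207525 res 0.15323804466951002
```

View pics/c2.png

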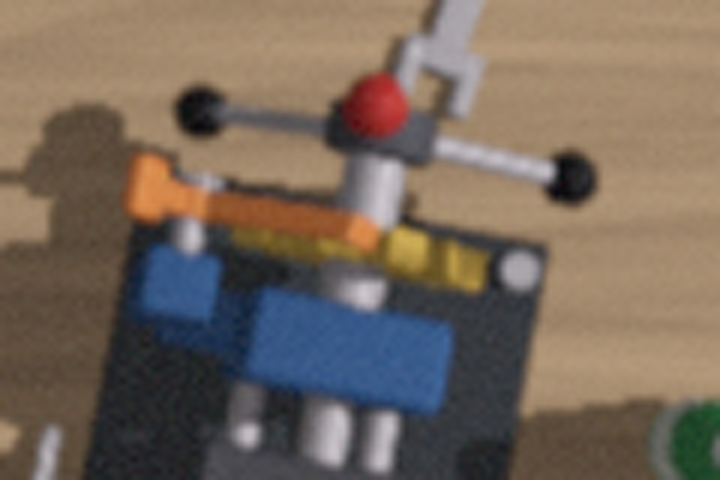

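The wheel is at about 0.485–0.493 rad and the pawl is still up. Now I go to the +y side of the tab.

```bash
python3 -m jog '[[[0,0,0.3],[-45,0,0],0],[[0,0,0],[-50,0,0],0],[[0,0,0],[-41,0,0],0],[[0,0,0],[0,0,40],0],[[0,0,0],[0,0,30],0]]'
python3 -m jog '[[[0,0,0],[0,0,0],0]]'
python3 -c "
from h import *
rel([45,142,193])"
```

```text
t: 18.62
eef_pos: [0.5372, 0.0287, 0.2253]
ee_rot: [[0.216, 0.976, 0.0], [0.976, -0.216, 0.0], [0.0, 0.0, -1.0]]
contact_force: [-0.3, 0.2, -0.2]
finger_gap: 0.0006
t: 18.75
eef_pos: [0.5362, 0.0295, 0.2243]
ee_rot: [[0.215, 0.977, -0.005], [0.977, -0.215, -0.0], [-0.001, -0.005, -1.0]]
contact_force: [-0.2, -0.6, 1.0]
finger_gap: 0.0002
t 18.75 clamp [ 42.6891 145.3434 224.2734] shift [-3.2899  2.4843 31.2658] yaw -0.3972451903576726 F [-0.161  -0.6392  1.0319] gap 0.0002191163241816802
```

```bash
python3 -m jog '[[[0,0,-0.4],[-1,2,31],0],[[0,0,0],[-5,0,0],0],[[0,0,0],[-5,0,0],0],[[0,0,0],[-5,0,0],0],[[0,0,0],[0,0,0],0]]'
python3 -c "
from h import *
rel([45,100,193]);look('d1',sb=(1160,600,1460,900))"
```

```text
t: 19.38
eef_pos: [0.5371, 0.0147, 0.1959]
ee_rot: [[0.206, 0.978, 0.002], [0.978, -0.206, 0.0], [0.0, 0.002, -1.0]]
contact_force: [0.2, -0.4, 0.7]
finger_gap: 0.0006
t 19.375 clamp [ 46.6519 131.0683 195.9356] shift [-31.0666  -1.7124   2.9187] yaw 0.10249766945673144 F [ 0.202  -0.4334  0.7147] gap 0.000643252542385223
```

View pics/d1.png

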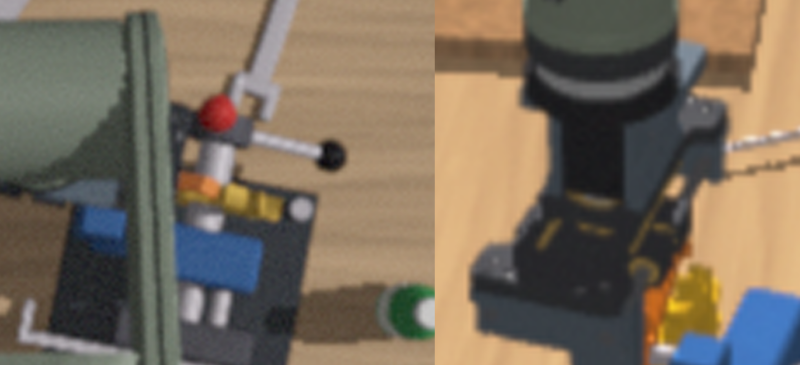

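Nose still up at (198,183) in the top crop and the finger stands on the +y side of the tab. I'll push toward −y in steps.

```bash
python3 -m jog '[[[0,0,0.1],[-4,-1.5,2.5],0],[[0,0,0],[-4,0,0],0],[[0,0,0],[-4,0,0],0],[[0,0,0],[0,0,0],0]]'
python3 -m jog '[[[0,0,0],[-4,0,0],0],[[0,0,0],[-4,0,0],0],[[0,0,0],[-4,0,0],0],[[0,0,0],[0,0,0],0]]'
python3 -c "
from h import *
rel([45,93,193])"
```

```text
t: 19.98
eef_pos: [0.5327, 0.0034, 0.1924]
ee_rot: [[0.208, 0.978, 0.0], [0.978, -0.208, 0.0], [0.0, -0.0, -1.0]]
contact_force: [-0.0, 0.8, 0.4]
finger_gap: -0.0001
t: 20.48
eef_pos: [0.5301, -0.0086, 0.1924]
ee_rot: [[0.208, 0.978, -0.0], [0.978, -0.208, -0.001], [-0.001, -0.0, -1.0]]
contact_force: [0.4, -0.2, 0.2]
finger_gap: 0.0
t 20.475 clamp [ 44.7074 106.8248 192.3752] shift [-13.8252   0.2869  -0.617 ] yaw 0.02343539630012259 F [ 0.4374 -0.1744  0.2029] gap 4.351789262837613e-05
```

```bash
python3 -c "
from h import *
look('d2',sb=(1160,600,1460,900))"
```

```text
(no output)
```

View pics/d2.png

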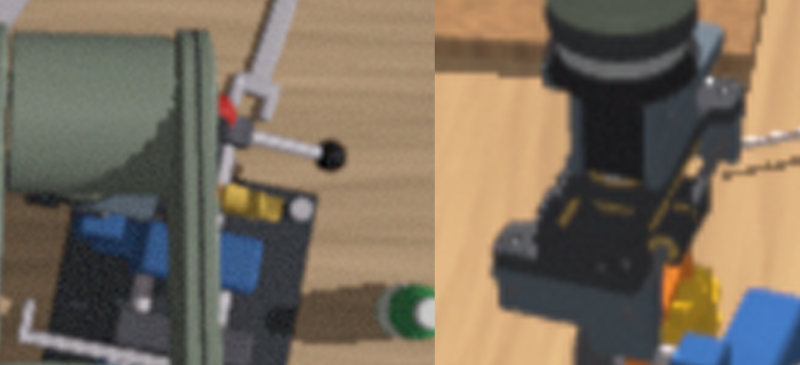

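```bash
python3 -m jog '[[[0,0,0],[-3,0,0],0],[[0,0,0],[0,0,0],0]]'
python3 -m jog '[[[0,0,0],[-3,0,0],0],[[0,0,0],[0,0,0],0]]'
python3 -m jog '[[[0,0,0],[-3,0,0],0],[[0,0,0],[0,0,0],0]]'
python3 -c "
from h import *
rel([45,93,193]);look('d3',sb=(1160,600,1460,900))"
```

```text
t: 20.82
eef_pos: [0.5296, -0.0111, 0.1924]
ee_rot: [[0.208, 0.978, -0.0], [0.978, -0.208, -0.0], [-0.0, -0.0, -1.0]]
contact_force: [-0.6, 0.2, 0.4]
finger_gap: 0.0004
t: 21.08
eef_pos: [0.529, -0.0142, 0.1924]
ee_rot: [[0.208, 0.978, 0.0], [0.978, -0.208, -0.0], [-0.0, 0.0, -1.0]]
contact_force: [0.5, -0.4, 0.5]
finger_gap: 0.0006
t: 21.32
eef_pos: [0.5284, -0.0171, 0.1924]
ee_rot: [[0.208, 0.978, 0.0], [0.978, -0.208, -0.0], [-0.0, 0.0, -1.0]]
contact_force: [-0.3, -0.0, -0.2]
finger_gap: 0.0003
t 21.325 clamp [ 44.7892  98.0823 192.434 ] shift [-5.0825  0.2084 -0.5649] yaw 0.02788068050950443 F [-0.2728 -0.0357 -0.2467] gap 0.0002889003870745817
```

View pics/d3.png

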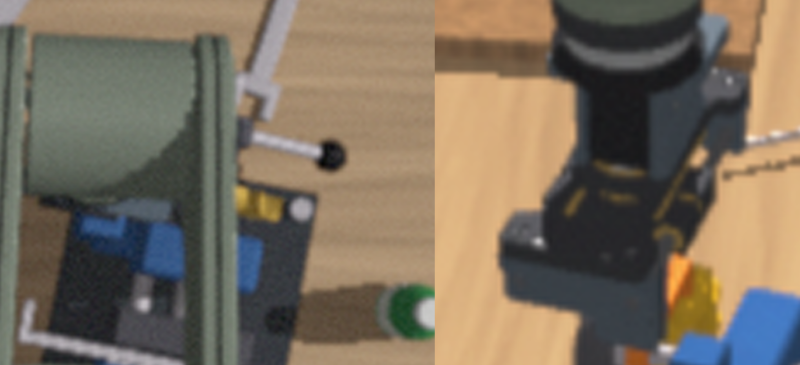

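```bash
python3 -m jog '[[[0,0,0],[-2,0,0],0],[[0,0,0],[-1,0,0],0]]'
python3 -m jog '[[[0,0,0],[-2,0,0],0],[[0,0,0],[0,0,0],0]]'
python3 -m jog '[[[0,0,0],[-1.5,0,0],0],[[0,0,0],[0,0,0],0]]'
python3 -m jog '[[[0,0,0],[-1,0,0],0],[[0,0,0],[0,0,0],0]]'
python3 -c "
from h import *
rel([45,89,193]);look('d4',sb=(1160,600,1460,900))"
```

```text
t: 21.68
eef_pos: [0.5278, -0.0198, 0.1925]
ee_rot: [[0.208, 0.978, 0.0], [0.978, -0.208, 0.0], [0.0, 0.0, -1.0]]
contact_force: [-0.1, 1.1, 0.8]
finger_gap: 0.0002
t: 21.92
eef_pos: [0.5275, -0.0215, 0.1925]
ee_rot: [[0.208, 0.978, 0.0], [0.978, -0.208, 0.001], [0.001, 0.0, -1.0]]
contact_force: [0.3, 2.5, 0.9]
finger_gap: 0.0003
t: 22.18
eef_pos: [0.5274, -0.0217, 0.1926]
ee_rot: [[0.208, 0.978, 0.001], [0.978, -0.208, 0.003], [0.003, 0.0, -1.0]]
contact_force: [0.2, 5.6, 1.5]
finger_gap: 0.0005
t: 22.42
eef_pos: [0.5274, -0.0218, 0.1927]
ee_rot: [[0.208, 0.978, 0.001], [0.978, -0.208, 0.005], [0.005, 0.0, -1.0]]
contact_force: [1.3, 9.5, 1.6]
finger_gap: 0.0003
t 22.425 clamp [ 44.8054  93.3518 192.6679] shift [-4.35    0.1941 -0.3545] yaw 0.008190403075978736 F [1.2748 9.4984 1.5751] gap 0.00034772478031841464
```

View pics/d4.png

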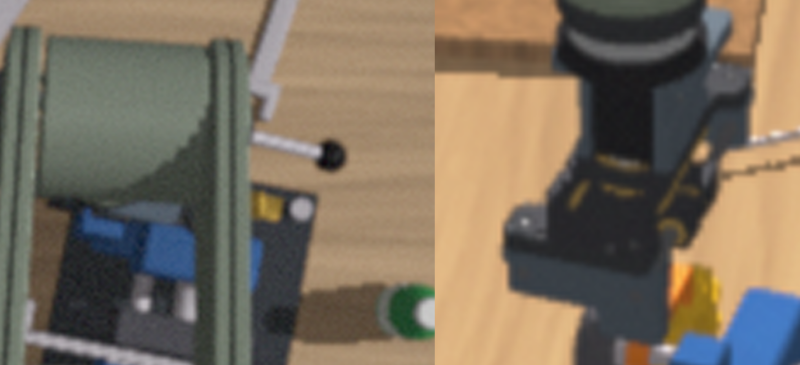

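The tab came to a firm stop at 9.5 N. I'll back off, move clear and compare with the starting picture.

```bash
python3 -m jog '[[[0,0,0],[5,0,0],0],[[0,0,0],[10,0,0],0],[[0,0,0],[10,0,-40],0],[[0,0,0],[20,0,-50],0],[[0,0,0],[50,0,0],0]]'
python3 -m jog '[[[0,0,0],[55,0,0],0],[[0,0,0],[55,0,0],0],[[0,0,0],[0,0,0],0]]'
python3 -c "
from h import *
import pickle
F=cams();pickle.dump(F,open('F4.pkl','wb')); F0=pickle.load(open('F.pkl','rb'))
knobang(F0,F,'')
im=np.hstack([cv2.resize(g['top']['img'][220:300,330:430],None,fx=4,fy=4,interpolation=cv2.INTER_CUBIC) for g in(F0,F)])
im2=np.hstack([cv2.resize(g['side']['img'][190:260,310:380],None,fx=5.714,fy=4*70/70*1.43,interpolation=cv2.INTER_CUBIC) if 0 else cv2.resize(g['side']['img'][195:250,310:410],None,fx=4,fy=4,interpolation=cv2.INTER_CUBIC) for g in(F0,F)])
cv2.imwrite('pics/e1.png',np.vstack([im,im2]))"
```

```text
t: 23.15
eef_pos: [0.5489, 0.0684, 0.287]
ee_rot: [[0.21, 0.978, 0.009], [0.978, -0.21, -0.001], [0.001, 0.009, -1.0]]
contact_force: [0.5, 0.6, -0.1]
finger_gap: 0.0005
t: 23.52
eef_pos: [0.5696, 0.1797, 0.2814]
ee_rot: [[0.203, 0.979, -0.001], [0.979, -0.203, -0.0], [-0.0, -0.001, -1.0]]
contact_force: [-0.1, -0.7, 0.0]
finger_gap: 0.0005
side (array([327.2826, 188.1739]), array([44, 35,  8,  8, 46], dtype=int32)) (array([323.2, 198.3]), array([42, 47,  4,  4, 10], dtype=int32)) wheel 0.5246955592734501 res 2.1207044090459033
top (array([405.8182, 241.3273]), array([123,  87,   7,  10,  55], dtype=int32)) (array([386.8689, 237.4918]), array([103,  83,   9,  10,  61], dtype=int32)) wheel 0.4910488314567066 res 0.1993408246552732
```

View pics/e1.png

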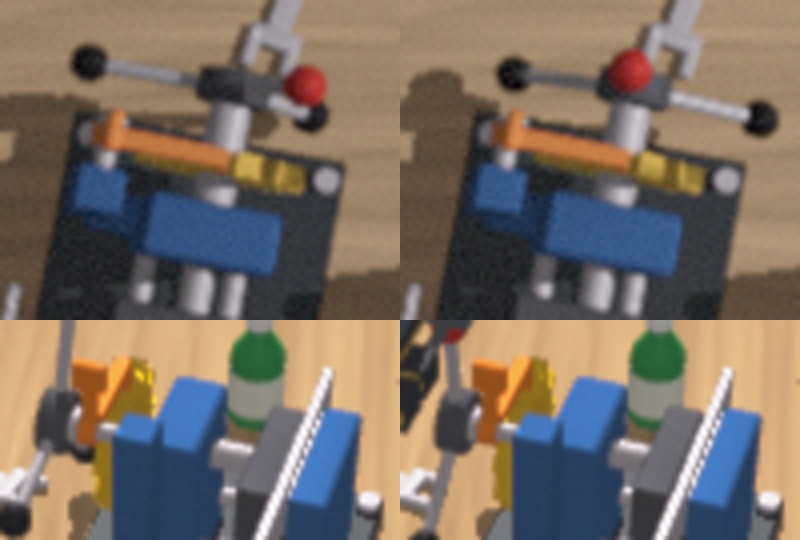

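```bash
python3 -c "
from h import *
import pickle
F0,F4=[pickle.load(open(n,'rb')) for n in('F.pkl','F4.pkl')]
for n,(r0,r1,c0,c1) in dict(top=(235,275,340,395),side=(195,250,315,345)).items():
    A=F0[n]['img'][r0:r1,c0:c1].astype(np.float32);B=F4[n]['img'][r0:r1,c0:c1].astype(np.float32)
    for X in(A,B):
        b,g,r=X[...,0],X[...,1],X[...,2]
        w=((r>120)&(g>0.4*r)&(g<0.66*r)&(b<0.38*r)); ys,xs=np.nonzero(w)
        print(n,w.sum(),xs.mean()+c0,ys.mean()+r0,xs.min()+c0,xs.max()+c0,ys.min()+r0,ys.max()+r0)
# tab-only shift by phase correlation / ecc
for n,(r0,r1,c0,c1) in dict(top=(240,258,340,352),side=(200,228,325,337)).items():
    A=F0[n]['img'][...,2].astype(np.float32)
    T=A[r0:r1,c0:c1]; S=F4[n]['img'][...,2].astype(np.float32)[r0-4:r1+4,c0-4:c1+4]
    T=cv2.resize(T,None,fx=5,fy=5,interpolation=cv2.INTER_CUBIC);S=cv2.resize(S,None,fx=5,fy=5,interpolation=cv2.INTER_CUBIC)
    m=cv2.matchTemplate(S,T,cv2.TM_CCOEFF_NORMED);_,v,_,p=cv2.minMaxLoc(m);print(n,v,p[0]/5-4,p[1]/5-4)
P=np.load('P.npy')
for a in(0,.05,.1): 
  q=[45,75+55*np.sin(a),168+55*np.cos(a)]; print(a,proj(F0['top'],c2w(P,q)),proj(F0['side'],c2w(P,q)))
"
```

```text
top 163 370.3803680981595 256.1840490797546 356 387 248 262
top 158 370.4746835443038 256.2848101265823 356 387 248 262
side 157 333.5923566878981 213.15286624203821 328 342 205 225
side 157 333.64331210191085 213.11464968152865 325 342 198 225
top 0.8174449801445007 0.40000000000000036 0.20000000000000018
side 0.8075775504112244 -0.20000000000000018 -0.20000000000000018
0 [358.4047 252.8309] [332.1977 204.3968]
0.05 [357.2367 252.593 ] [331.8518 205.0305]
0.1 [356.069  252.3596] [331.5062 205.7067]
```

```bash
python3 -c "
from h import *
import pickle
F0,F4=[pickle.load(open(n,'rb')) for n in('F.pkl','F4.pkl')]
d=cv2.absdiff(F0['top']['img'],F4['top']['img']).max(2)
for n,(x,y) in dict(wrench=(405,205),collar=(296,281),bottle=(445,295),bracket=(325,207),driver=(525,290),offcut=(167,221),tin=(157,301)).items():
    print(n,d[y-25:y+25,x-12:x+20].mean())
rel([45,93,193]); print(robot.sign_off())"
```

```text
wrench 6.769375
collar 14.1325
bottle 6.6725
bracket 6.713125
driver 6.634375
offcut 9.624375
tin 6.8325
t 23.625 clamp [ 44.3812 295.9636 281.9197] shift [-202.8276    0.2771   89.2314] yaw 0.11181964731485294 F [ 0.15    0.1332 -0.7674] gap 0.0005263573134063383
the job is handed in; nothing more can be done
None
```

The clamp is backed off one notch, the pawl is back down in the teeth, and I handed the job in at 23.6 s with the arm clear of everything.

- **Pawl lift:** I pushed the tab toward +y with the shut fingers. By my geometry the pawl rose to about 0.6–0.7 rad. I did not measure that directly, but the pictures showed the nose well clear of the wheel.
- **Wheel:** I pushed the red knob toward +y and gave it a second small push of about 1.8 mm to finish. The final top view gives 0.491 rad, and contact travel gives about 0.485. The side view disagreed earlier, reading 0.43–0.45, and its last reading of 0.525 came from a knob partly hidden by the gripper. I trusted the top view and the contact travel.
- **Pawl down:** I pushed the tab toward −y to a firm stop at about 9.5 N. The pawl's position in both views matches the start picture to within about 0.1 px over the whole pawl and 0.4 px at the tab.
- **Loose things:** I never touched any of them. In the last top view five of the seven differ from the start only by camera noise. The areas around the collar and the offcut changed a little more. I put that down to the arm's shadow or the arm no longer being there, but did not look closer.

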